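# Fit the lid handle and lock the pressure cooker

## Task

Lock the pressure cooker: pick up the loose bar-shaped handle from the wooden trivet and fit the square socket under it onto the square shaft in the middle of the lid, pushed fully home. Then turn the handle clockwise (seen from above) to its stop, so that both ends of the steel locking bar lie under the hooks on the rim. Leave the handle on the shaft, let go of it, and do not disturb the other things.

Things in the scene. Friction and masses are not known exactly. Their poses are not given: they have to be found in the camera images.
- handle: Loose black plastic handle, 180 g, 54 mm high: bar 120 mm long (x), 32 mm wide (y), flat parallel sides, round ends, z 30 to 54 mm, on a hub 44 (x) by 32 mm (y), z 0 to 30 mm. Stands on its hub on the trivet. Origin: centre of the hub's underside, z up. There a blind square socket, 20 by 20 mm, 27 mm deep, opens, sides along x and y; it fits the shaft in any of four positions 90 degrees apart.
- shaft_seat (a point): Centre of the round shoulder (50 mm across, 149.5 mm above the counter) at the square shaft's foot, on the lid's axis; the hub's underside rests on it when home. Steel shaft 18 by 18 mm, 25 mm high, the top 6.5 mm tapering to 12 by 12 mm. Axes turn with the shaft: x along the locking bar, x and y along the square's sides, z up.
- lock_bar (a joint): Turn of the shaft with its flat steel locking bar (196 by 26 by 6 mm, top 5.5 mm below the shoulder), rad, growing clockwise seen from above. Range 0 to 1.4, starts at 0.3 to 0.7; at the stop, 1.4, the bar lies along the cooker's x axis, its ends under the hooks. Stiff (0.15 N m), stays where it is left.
- cooker: Stainless pressure cooker, lid on, 210 mm across, too heavy to shift. Origin: centre of its underside, z up. Lid top at 135 mm. Steel hooks on the rim along +x and -x, 44 mm wide, top at 156 mm, reaching in to 88 mm from the axis; black side grips along +y and -y, out to 143 mm, 108 mm high. A small valve on the lid, 69 mm from the axis, 146 mm high.
- trivet: Wooden trivet, a slab 170 mm (x) by 220 mm (y) by 16 mm thick, 0.7 kg. Origin: centre of its underside. The handle stands towards its -y end.
- pan_knob: Bystander: a round black saucepan knob, 44 mm across, 37 mm high, on the trivet's +y end. Origin: centre of its underside.
- stirrer: Bystander: a wooden spoon 200 mm long lying along its x on the counter between trivet and cooker. Origin: under its middle.
- jar: Bystander: a glass jar with a steel lid, 80 mm across, 130 mm high. Origin: centre of its underside.
- spoons: Bystander: a set of three red measuring spoons joined at one end, 150 mm long (x), 95 mm wide, 14 mm high. Origin: under its middle.
- pot_grip: Bystander: a mitt-shaped grip of hard rubber, 140 mm long (x), 110 mm wide, 18 mm thick. Origin: under its palm.
Things that resemble listed ones, but are neither listed nor needed, are in the scene too. Of the things that look like the handle, the largest one is meant.

How it is judged (in metres and radians):
On the way, in this order (a step that is already met when the one before it is completed fails the run):
1. the handle is fully home on the square shaft (z of handle in the frame of shaft_seat between -0.004 and 0.004 m and horizontal distance between handle and shaft_seat below 0.004 m and angle between handle's own z axis and vertical below 0.07 rad), for 0.2 s.
2. with the handle home, the locking bar is turned to its stop (all of step 1 and value of joint lock_bar above 1.28 rad), for 0.2 s.
At the end, for the whole second after the job is handed in: The handle is upright and at rest on the shaft, its underside within 4 mm of the shoulder in height and 4 mm of the axis sideways, tilted less than 4 degrees, and the locking bar is turned to at least 1.28 rad (its stop is at 1.4) (all of step 2 and linear speed of handle below 0.02 m/s); the robot touches nothing.
It fails at once if the trivet or one of the bystanders is pushed more than 4 cm (distance of any of jar, pan_knob, spoons, pot_grip, stirrer, trivet from where it was at the start of the episode above 0.04 m).
It fails at once if the glass jar is tipped (angle between jar's own z axis and vertical above 0.5 rad).
It also fails if it takes over 54 s, if anything falls off the work surface, if the arm or the gripper's body presses on something with over 40 N, if the wrist force passes 120 N, or if a joint passes its speed limit or range.

## Robot

A 7-joint arm with a two-finger parallel gripper is mounted at the origin on the work surface. World frame = base frame: x ahead of the robot, y to its left, z up, the work surface at z = 0. Lengths are in mm, angles in rad, forces in N, time in s.
With the tool pointing down it reaches from about 400 to 925 mm from the base axis. Payload 4.1 kg.
Tool frame: the origin (TCP) lies midway between the tips of the shut fingers; the grasp point (between the pads) lies 19 mm behind it; z points along the fingers, y is the line along which they close (so a half turn about z gives the same grasp; the last joint's range is limited). The gripper opens to 85 mm and grips with 20 to 120 N. Pads are 22 mm wide; open, the fingers measure 114 mm over their backs; the gripper's body (76 mm by 85 mm) begins 54 mm behind the grasp point. The pads swing forward as they close: fully open they stand 13 mm farther back than shut.
Start: joints at [-1.351, 0.398, 0.045, 1.537, -0.019, 1.207, -0.051], TCP at [203.708, 617.294, 197.947] pointing down, gripper open.
Joint ranges: [-2.82, 2.82], [-0.49, 2.23], [-1.37, 1.46], [0, 2.46], [-1.36, 4.5], [0.23, 2], [-2.94, 2.94]. Speed limits (rad/s): [2.57, 2.57, 3.14, 3.14, 3.14, 3.14, 3.14].

## Interface

Orientations are given as a 3x3 rotation matrix whose columns are the frame's x, y, z axes.
In Python, from cell import bot, vision gives the robot as it stands.
- The arm moves only by the tool move_arm, never from a script. Its argument "plan" is a list of rows, each an object of numbers: "tx", "ty", "tz": the shift along the tool's x, y, z as a fraction of full scale; "roll": the turn about the tool's z as a fraction of full scale; "fingers": the opening, from 0 (shut) to 1 (fully open). In form: [{"tx": .., "ty": .., "tz": .., "roll": .., "fingers": ..}, ...]. A call has 1 to 8 rows; each row is the pose to reach, as a shift and turn from the pose commanded when the call began, along the tool's axes at that moment; what a row does not reach only later rows make up. Full scale, the value 1, is 0.25 m for a shift and 60 degrees for a turn. A row lasts 1/8 s, in which the tool goes at most 62.5 mm and 10.7 degrees, less where a joint would pass 70% of its speed; a pose out of reach is approached as far as the arm can. A call with a number of a shift or a turn outside -1 to 1 is refused whole. A call with a gripper value outside its range is refused whole. The fingers move at their own pace and stop on an object; "newtons" is the grip in N (left out, the last holds). Time passes only in rows, so rows that repeat a pose let the fingers close. It gives the time, the measured TCP pose, the force, the opening and the grip force at its end, in the units of the state.
- bot.state(): the state, without advancing time (a new reading comes with each control period).
- vision.grab_frame(name): name is "scene" or "top"; returns (picture, depth): 384x512x3 uint8, red, green, blue; 384x512 float32, mm along the optical axis (not along the pixel's ray), 0 where there is no reading.
- vision.camera_model(name): a dict with "K" (3x3 intrinsics, pixels), "pose" (4x4, takes a point from camera to world coordinates). Camera axes: x right, y up, looking along -z (the intrinsics and any distortion apply to the point x, -y, -z); pixel columns grow to the right and rows downward; lengths in mm; the calibration is good to about 2 mm. A picture is of the moment at which its call begins. camera_model takes no time and is no camera call.
- bot.hand_in(): hands the job in; it is judged then, once.
The state is a dict: "time_s": time; "joints": joint angles; "qd": joint speeds; "effort": joint torques, N m; "position": TCP position; "eef_rot": TCP orientation; "force": force on the tool from outside, world axes, zero at the start; "ft_torque": the same for the moment, N m; "grip_width": opening from 0.0 (shut) to 1.0 (fully open); "grasp_force": force on a finger pad.
Only numpy, scipy, OpenCV 4.12 (cv2) and the standard library are available. Lean on these libraries where they do the work, as an engineer would, in place of code of your own. Each camera call takes 0.05 s, during which the arm holds its last target. There are 200 camera calls.

## Working session

There is one attempt and no reset: what is moved stays moved. The work goes in short steps, Python scripts to look and compute and a tool call to move; the robot and the scene stay as the last step left them, time stands still between calls to the robot, and variables do not carry over. Pictures are saved under pics/ and viewed, at most 10 in all, crops included, and the job is handed in when it is done.

Besides the shell and the picture viewer there is one more tool, called after "Call:" as name(argument=value, ...) on one line, values as JSON. move_arm: Moves the arm, as the interface text tells. Shift numbers are shares of 0.25 m and turn numbers shares of 60 degrees, none past 1 either way. Its arguments: {"type":"object","properties":{"plan":{"type":"array","items":{"type":"object","properties":{"tx":{"type":"number","minimum":-1,"maximum":1},"ty":{"type":"number","minimum":-1,"maximum":1},"tz":{"type":"number","minimum":-1,"maximum":1},"roll":{"type":"number","minimum":-1,"maximum":1},"fingers":{"type":"number"}}}},"newtons":{"type":"number"}},"required":["plan"]}

```bash
mkdir -p pics
cat > h.py <<'E'
import numpy as np, cv2
from cell import bot, vision
def cam(n):
    m=vision.camera_model(n); return np.array(m["K"]),np.array(m["pose"]),m
def ray(n,uv,z):
    K,P,_=cam(n); uv=np.atleast_2d(uv).astype(float)
    d=np.c_[(uv[:,0]-K[0,2])/K[0,0],-(uv[:,1]-K[1,2])/K[1,1],-np.ones(len(uv))]@P[:3,:3].T
    o=P[:3,3]; return o+d*((z-o[2])/d[:,2])[:,None]
def cloud(n,dep):
    K,P,_=cam(n); v,u=np.indices(dep.shape)
    c=np.stack([(u-K[0,2])/K[0,0]*dep,-(v-K[1,2])/K[1,1]*dep,-dep],-1)
    return c@P[:3,:3].T+P[:3,3]
def proj(n,p):
    K,P,_=cam(n); c=(np.atleast_2d(p)-P[:3,3])@P[:3,:3]
    return np.c_[K[0,0]*c[:,0]/-c[:,2]+K[0,2],-K[1,1]*c[:,1]/-c[:,2]+K[1,2]]
E
python3 - <<'E'
from h import *
for n in("scene","top"):
    p,d=vision.grab_frame(n); cv2.imwrite(f"pics/{n}0.png",cv2.cvtColor(p,cv2.COLOR_RGB2BGR)); np.savez(f"{n}0.npz",p=p,d=d)
    print(n,cam(n)[0].round(1).tolist(),cam(n)[1].round(2).tolist(),[k for k in cam(n)[2]])
    b=cv2.resize(cv2.cvtColor(p,cv2.COLOR_RGB2BGR),(768,576),interpolation=2); cv2.imwrite(f"pics/{n}0b.png",b)
s=bot.state(); print(s)
E
```

```text
scene [[440.3, 0.0, 256.7], [0.0, 440.3, 193.0], [0.0, 0.0, 1.0]] [[-0.67, -0.46, 0.59, 1187.72], [0.74, -0.39, 0.54, 591.07], [-0.02, 0.8, 0.6, 766.4], [0.0, 0.0, 0.0, 1.0]] ['K', 'pose']
top [[394.1, 0.0, 248.1], [0.0, 394.1, 190.2], [0.0, 0.0, 1.0]] [[0.02, 0.99, -0.17, 366.47], [-1.0, 0.02, -0.03, 9.69], [-0.03, 0.17, 0.99, 1090.44], [0.0, 0.0, 0.0, 1.0]] ['K', 'pose']
{'time_s': 0.1, 'joints': array([-1.35100378,  0.39914843,  0.04503686,  1.53774293, -0.01866037,
        1.20690293, -0.0506733 ]), 'qd': array([ 0.00091801, -0.0009197 ,  0.00030945, -0.00125679, -0.00119901,
        0.00138666, -0.00065552]), 'effort': array([ 3.38427111e-03, -4.76262689e+01,  1.37035456e+00, -2.54949260e+01,
        1.20160685e-02,  5.04277690e-03,  7.59050295e-06]), 'position': array([203.52093759, 616.65893208, 196.95270734]), 'eef_rot': array([[-9.49662387e-01,  3.13274940e-01, -4.02454397e-04],
       [ 3.13275157e-01,  9.49660816e-01, -1.73523941e-03],
       [-1.61411852e-04, -1.77397057e-03, -9.99998413e-01]]), 'force': array([0.18892257, 0.31156892, 0.18322478]), 'ft_torque': array([0.00125846, 0.04318473, 0.025376  ]), 'grasp_force': 0.0, 'grip_width': 0.9994737483074346}
```

View pics/top0b.png

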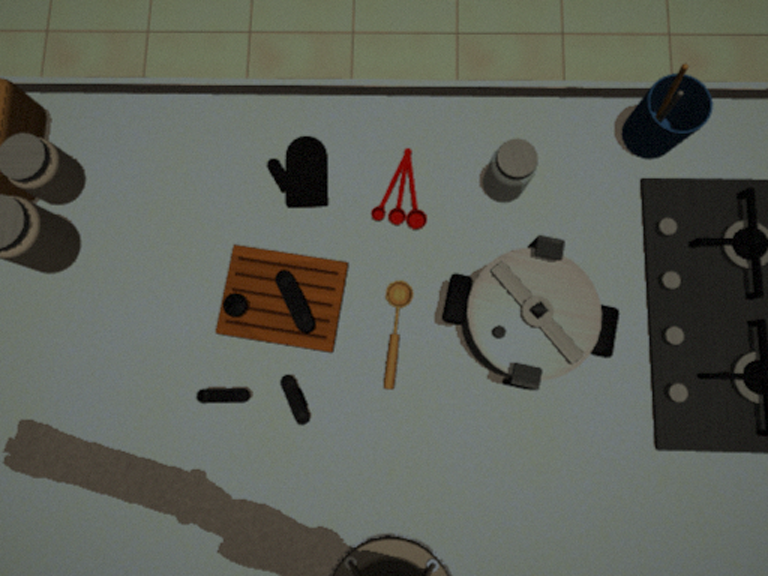

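View pics/scene0b.png

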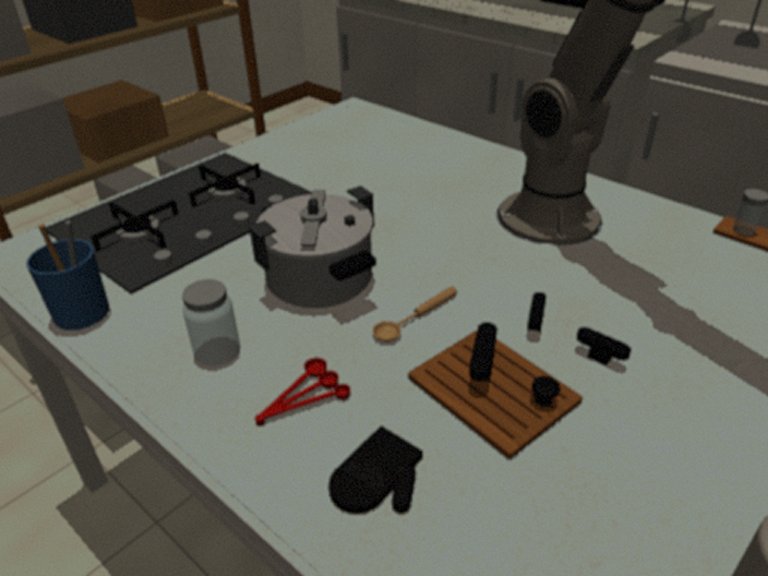

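In the top view (768x576) three black bars look like the handle: (295,301) on the trivet, (223,395) and (296,399) on the counter. The one on the trivet is the longest and the only one standing on the trivet as described. The cooker shaft is at (538,310), with hooks at (546,247) and (524,375). The bar runs from (497,268) to (577,357). I'll confirm with a crop and measure.

Run:
```python
from h import *
f=np.load("top0.npz");p,d=f["p"],f["d"]; C=cloud("top",d); Z=C[...,2]
g=p.max(2)
print("counter z",np.median(Z[230:250,290:330]), "trivet z",np.median(Z[210:222,160:175]))
def rect(m,n,z):
    c=max(cv2.findContours(m.astype(np.uint8),cv2.RETR_EXTERNAL,cv2.CHAIN_APPROX_NONE)[0],key=cv2.contourArea)[:,0]
    w=ray(n,c,z)[:,:2].astype(np.float32); (cx,cy),(a,b),t=cv2.minAreaRect(w)
    if a<b: t+=90;a,b=b,a
    print(n,"c",round(cx,1),round(cy,1),"size",round(a,1),round(b,1),"ang",round(t,1)); return w
win=np.zeros(g.shape,bool)
for nm,(x0,x1,y0,y1),zz in[("handle",(178,216,174,228),70),("L2",(128,170,252,274),54),("L3",(184,212,244,288),54)]:
    win[:]=0;win[y0:y1,x0:x1]=1
    m=win&(g<45); print(nm,"zmed",np.median(Z[m])); rect(m,"top",zz)
    rect(win&(Z>zz-12)&(d>0),"top",zz)
# cooker
w=np.zeros_like(win); w[150:265,290:420]=1
for nm,lo,hi,z in[("shaft",160,190,174.5),("bar+",140,150,144)]:
    m=w&(Z>lo)&(Z<hi)&(d>0); print(nm,m.sum(),np.median(Z[m]),C[m].mean(0).round(1))
    n,l,s,c=cv2.connectedComponentsWithStats(m.astype(np.uint8))
    for i in range(1,n):
        if s[i,4]>15:
            q=C[l==i]; (cx,cy),(a,b),t=cv2.minAreaRect(q[:,:2].astype(np.float32)); print("  ",s[i,4],c[i].round(1),q.mean(0).round(1),"rect",[round(v,1) for v in(cx,cy,a,b,t)])
m=w&(Z>130)&(Z<138)&(d>0); q=C[m][:,:2].astype(np.float32); print("lid",cv2.minEnclosingCircle(q))
a=cv2.cvtColor(p,cv2.COLOR_RGB2BGR)
A=cv2.resize(a[160:290,125:220],None,fx=4,fy=4,interpolation=2); B=cv2.resize(a[150:280,295:395],None,fx=4,fy=4,interpolation=2)
cv2.imwrite("pics/crop1.png",np.clip(np.hstack([A,B]).astype(float)*1.7,0,255).astype(np.uint8))
```

```text
counter z 0.5896333196410524 trivet z 15.309960777056517
handle zmed 68.9076908945575
top c 509.6 176.2 size 122.0 39.6 ang 28.9
top c 508.5 176.9 size 118.5 32.6 ang 28.6
L2 zmed 40.65174212010811
top c 344.8 297.2 size 91.8 20.5 ang 91.4
top c 339.0 322.9 size 29.1 15.4 ang 91.4
L3 zmed 41.031672129779054
top c 341.5 170.5 size 87.9 27.4 ang 25.4
top c 336.7 174.8 size 18.4 14.4 ang 80.4
shaft 70 171.82981532180793 [ 490.1 -223.8  170.9]
   67 [360.  206.5] [ 488.7 -223.3  171.4] rect [489.8, -224.6, 18.0, 18.6, 38.7]
bar+ 928 144.2373242824873 [ 485.7 -221.6  144.7]
   864 [358.2 208.3] [ 488.2 -225.3  144.6] rect [490.1, -224.8, 195.5, 49.5, 33.3]
   53 [332.7 221.3] [ 455.4 -164.4  145. ] rect [455.5, -164.2, 17.0, 18.1, 25.1]
lid ((488.1976623535156, -220.02401733398438), 120.6429672241211)
```

View pics/crop1.png

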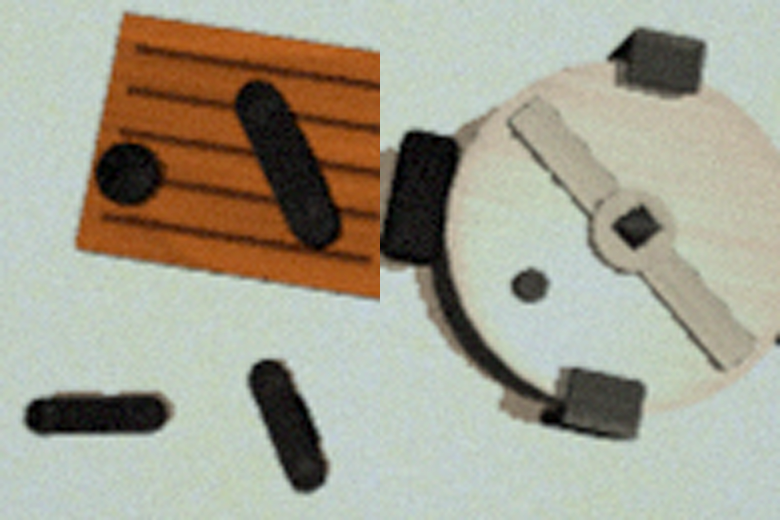

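The crop confirms it. The trivet bar at crop (288,165) measures 118 x 33 mm at z 69, while the other two are about 90 mm long. Next I'll refine the shaft position and bar angle, using both cameras.

Run:
```python
from h import *
f=np.load("top0.npz");p,d=f["p"],f["d"]; C=cloud("top",d); Z=C[...,2]
w=np.zeros(Z.shape,bool); w[150:265,290:420]=1
m=w&(Z>140.5)&(Z<149)&(d>0); q=C[m]; c=np.array([489.5,-224.])
r=np.linalg.norm(q[:,:2]-c,axis=1); q=q[(r>32)&(r<100)]; 
# keep the bar only
_,_,vt=np.linalg.svd(q[:,:2]-c); 
for ax in [vt[0]]:
    for k in range(5):
        off=(q[:,:2]-c)@np.array([-ax[1],ax[0]]); s=q[abs(off)<18,:2]; l=cv2.fitLine(s.astype(np.float32),cv2.DIST_L2,0,.01,.01).ravel(); ax=l[:2]
    t=(s-l[2:])@ax; print("bar ang",np.degrees(np.arctan2(ax[1],ax[0])),"span",np.ptp(t),"mid",l[2:]+ax*(t.max()+t.min())/2,len(s))
# pixel ray of dark shaft top, both cams
for n in("top","scene"):
    F=np.load(n+"0.npz"); g=F["p"].max(2); uv=proj(n,[489.5,-224,170])[0]; u,v=uv.round().astype(int)
    W=g[v-12:v+13,u-12:u+13]; mm=(W<95).astype(np.uint8); k,l,st,ce=cv2.connectedComponentsWithStats(mm)
    print(n,uv.round(1),[(st[i].tolist(),(ce[i]+[u-12,v-12]).round(1).tolist(),ray(n,ce[i]+[u-12,v-12],166)[0].round(1).tolist()) for i in range(1,k) if st[i,4]>10])
# hooks (dark, top 156)
hk=w&(Z>151)&(Z<160)&(d>0); k,l,st,ce=cv2.connectedComponentsWithStats(hk.astype(np.uint8))
for i in range(1,k):
    if st[i,4]>30: print("hook",st[i,4],C[l==i].mean(0).round(1))
# handle top in scene: 
F=np.load("scene0.npz"); Cs=cloud("scene",F["d"]); 
for n,CC in(("top",C),("scene",Cs)):
    mk=(CC[...,2]>62)&(CC[...,2]<76)&(np.hypot(CC[...,0]-508,CC[...,1]-177)<75); q=CC[mk][:,:2].astype(np.float32)
    print(n,"handle",mk.sum(),np.median(CC[mk][:,2]),q.mean(0),cv2.minAreaRect(q), "pca",np.degrees(np.arctan2(*np.linalg.svd(q-q.mean(0),full_matrices=False)[2][0][::-1])))
```

```text
bar ang 40.369312 span 195.59035011526328 mid [ 489.66682436 -224.46678054] 587
top [360.2 206.3] [([0, 5, 13, 20, 46], [351.4, 211.3], [477.6, -204.3, 166.0]), ([4, 6, 15, 13, 113], [358.8, 206.3], [490.0, -221.8, 166.0])]
scene [208.8 133.7] [([0, 1, 12, 8, 59], [201.0, 127.2], [473.4, -274.0, 166.0]), ([3, 6, 18, 19, 178], [209.5, 139.3], [504.7, -205.8, 166.0])]
hook 250 [ 592.  -244.9  155.4]
hook 280 [ 386.8 -203.8  155.5]
top handle 520 69.29728514628368 [508.8738 177.073 ] ((509.269287109375, 177.41494750976562), (118.34193420410156, 32.30381774902344), 27.459171295166016) pca -152.52858
scene handle 463 69.12252863887159 [521.2332  183.29599] ((516.7465209960938, 180.86883544921875), (120.13346099853516, 31.99884796142578), 27.30660629272461) pca 27.89882
```

Call:
move_arm(plan=[{"tx":-0.2,"ty":-0.25,"roll":0.17,"fingers":1},{"tx":-0.4,"ty":-0.5,"roll":0.34,"fingers":1},{"tx":-0.6,"ty":-0.75,"roll":0.5,"fingers":1},{"tx":-0.8,"ty":-0.9,"roll":0.67,"fingers":1},{"tx":-0.8,"ty":-0.9,"roll":0.84,"fingers":1},{"tx":-0.8,"ty":-0.9,"roll":1,"fingers":1}], newtons=60)

```text
schema error: expected keys tx, ty, tz, roll, fingers
```

Call:
move_arm(plan=[{"tx":-0.12,"ty":-0.13,"tz":0,"roll":0.17,"fingers":1},{"tx":-0.27,"ty":-0.3,"tz":0,"roll":0.34,"fingers":1},{"tx":-0.42,"ty":-0.47,"tz":0,"roll":0.5,"fingers":1},{"tx":-0.57,"ty":-0.64,"tz":0,"roll":0.67,"fingers":1},{"tx":-0.7,"ty":-0.8,"tz":0,"roll":0.84,"fingers":1},{"tx":-0.8,"ty":-0.9,"tz":0,"roll":1,"fingers":1},{"tx":-0.8,"ty":-0.9,"tz":0,"roll":1,"fingers":1}], newtons=60)

```text
time_s: 0.98
position: [324.5, 337.9, 197.8]
eef_rot: [[-0.198, 0.98, -0.0], [0.98, 0.198, -0.001], [-0.001, -0.0, -1.0]]
force: [-0.4, -0.4, -1.0]
grip_width: 1.0
grasp_force: 0.0
```

```bash
cat >> h.py <<'E'
def go(x,y,z,phi):
    "shift/turn in tool units from the present pose to the target; phi = world angle of tool y, deg"
    s=bot.state(); R=np.array(s["eef_rot"]); t=R.T@(np.array([x,y,z])-s["position"])/250
    a=np.degrees(np.arctan2(R[1,1],R[0,1])); r=((a-phi+180)%360-180)
    print("t",round(s["time_s"],2),"pos",np.round(s["position"],1),"phi",round(a,2),"tilt",R[:2,2].round(4),"F",np.round(s["force"],1),"w",round(s["grip_width"],3),"gf",round(s["grasp_force"],1),"q",np.round(s["joints"],2)); print("  shift",t.round(4),"roll",round(r/60,4))
E
python3 -c "
from h import *
go(509.5,177.5,150,-62.5)"
```

```text
t 0.97 pos [324.5 337.9 197.8] phi 11.41 tilt [-0.0002 -0.0005] F [-0.4 -0.4 -1. ] w 1.0 gf 0.0 q [-1.2   0.07  0.32  1.96 -0.02  1.12 -0.67]
  shift [-0.7753  0.5986  0.1914] roll 1.2319
```

Call:
move_arm(plan=[{"tx":-0.15,"ty":0.12,"tz":0,"roll":0.17,"fingers":1},{"tx":-0.3,"ty":0.24,"tz":0,"roll":0.34,"fingers":1},{"tx":-0.45,"ty":0.36,"tz":0,"roll":0.5,"fingers":1},{"tx":-0.6,"ty":0.48,"tz":0,"roll":0.67,"fingers":1},{"tx":-0.775,"ty":0.6,"tz":0,"roll":0.84,"fingers":1},{"tx":-0.775,"ty":0.6,"tz":0,"roll":1,"fingers":1},{"tx":-0.775,"ty":0.6,"tz":0,"roll":1,"fingers":1},{"tx":-0.775,"ty":0.6,"tz":0,"roll":1,"fingers":1}])

```text
time_s: 1.98
position: [508.7, 183.3, 197.6]
eef_rot: [[0.743, 0.67, -0.001], [0.67, -0.743, 0.0], [-0.0, -0.001, -1.0]]
force: [0.2, -0.1, -0.5]
grip_width: 1.001
grasp_force: 0.0
```

Run:
```python
from h import *
go(509.5,177.5,110,-62.5)
F=np.load("scene0.npz"); Cs=cloud("scene",F["d"]); Ct=cloud("top",np.load("top0.npz")["d"])
for nm,c,R,lo,hi in(("lidtop",(489.5,-224),70,132,137.5),("hook+",(592,-245),35,151,162),("hook-",(387,-204),35,151,162),("shaft",(489.5,-224),25,155,180),("trivet",(509.5,220),130,12,19)):
    for n,C in(("top",Ct),("scene",Cs)):
        m=(C[...,2]>lo)&(C[...,2]<hi)&(np.hypot(C[...,0]-c[0],C[...,1]-c[1])<R); q=C[m]
        if len(q)>4: print(nm,n,len(q),q.mean(0).round(1),[np.round(v,1) for v in cv2.minAreaRect(q[:,:2].astype(np.float32))])
im=[]
for n in("scene","top"):
    p,d=vision.grab_frame(n); np.savez(n+"1.npz",p=p,d=d); im.append(cv2.cvtColor(p,cv2.COLOR_RGB2BGR))
a=cv2.resize(im[0][180:310,250:400],(450,390)); b=cv2.resize(im[1][140:270,130:246],(348,390))
cv2.imwrite("pics/hover.png",np.clip(np.hstack([a,b])*1.6,0,255).astype(np.uint8))
```

```text
t 1.98 pos [508.7 183.3 197.6] phi -47.95 tilt [-0.0007  0.0003] F [ 0.2 -0.1 -0.5] w 1.001 gf 0.0 q [-0.94  0.24  0.61  1.81 -0.15  1.14 -1.12]
  shift [-0.0132  0.0197  0.3503] roll 0.2425
lidtop top 1318 [ 488.2 -223.4  134. ] [array([ 487.8, -225.8]), array([132.3, 138.2]), np.float64(36.2)]
lidtop scene 434 [ 494.1 -217.7  133.5] [array([ 491.5, -226.1]), array([131.6, 133.5]), np.float64(40.3)]
hook+ top 252 [ 592.  -245.   155.4] [array([ 592.4, -245.2]), array([44.3, 34.1]), np.float64(77.1)]
hook+ scene 126 [ 599.6 -240.8  154.6] [array([ 598.3, -244.1]), array([48.4, 34.5]), np.float64(78.9)]
hook- top 281 [ 386.8 -203.8  155.5] [array([ 386.7, -204.2]), array([44. , 33.8]), np.float64(78.7)]
hook- scene 102 [ 394.5 -199.6  154.8] [array([ 392.9, -201.4]), array([43.8, 36.4]), np.float64(77.2)]
shaft top 73 [ 488.6 -222.9  170.3] [array([ 489.8, -224.5]), array([18. , 18.6]), np.float64(38.9)]
shaft scene 59 [ 498.7 -218.4  165.8] [array([ 497.3, -219.9]), array([13.9, 17. ]), np.float64(42.7)]
trivet top 3590 [521.6 210.1  15.3] [array([523.2, 209.6]), array([220. , 169.9]), np.float64(82.0)]
trivet scene 3889 [541.  223.3  15.3] [array([528.9, 212. ]), array([221.3, 172.3]), np.float64(82.0)]
```

View pics/hover.png

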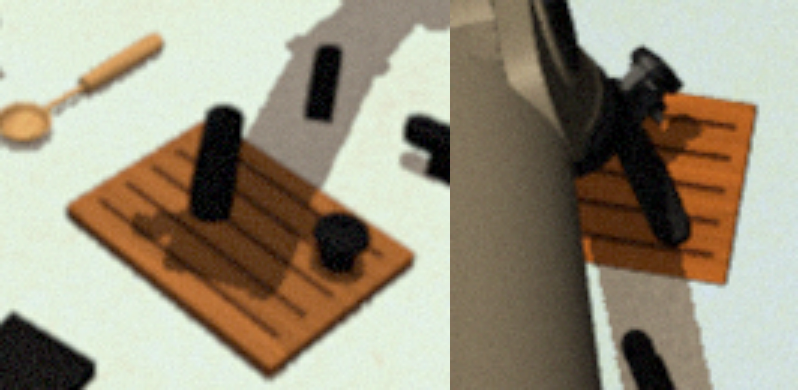

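The gripper hovers over the handle in both views. The scene camera is offset about (+7,+4) mm from the top camera everywhere, so I'll check which one agrees with the known tool position.

Run:
```python
from h import *
s=bot.state(); c=np.array(s["position"]); R=np.array(s["eef_rot"])
for n in("top","scene"):
    C=cloud(n,np.load(n+"1.npz")["d"]); print(n,proj(n,c).round(1))
    L=(C-c)@R   # tool coordinates
    for a,b in((-25,8),(-50,-25),(-80,-50),(-110,-80)):
        m=(L[...,2]>a)&(L[...,2]<b)&(np.hypot(L[...,0],L[...,1])<75); q=L[m]
        if len(q)>5: print(a,b,len(q),"x",np.percentile(q[:,0],[1,50,99]).round(1),"y",np.percentile(q[:,1],[1,50,99]).round(1))
```

```text
top [[185.1 192.8]]
-80 -50 16 x [-13.3 -12.7  -8.7] y [41.2 45.5 54.4]
-110 -80 101 x [-18.6  -9.3   6.9] y [29.3 48.7 72.2]
scene [[329.2 185.4]]
-50 -25 11 x [-4.5  9.3 12.7] y [-48.4 -42.7  49.6]
-80 -50 191 x [-7.8 10.4 15.6] y [-55.4 -42.1  56.8]
-110 -80 447 x [-9.3 12.9 20.4] y [-71.7  20.6  73.8]
```

Call:
move_arm(plan=[{"tx":0,"ty":0,"tz":0.1,"roll":0.12,"fingers":1},{"tx":-0.013,"ty":0.02,"tz":0.2,"roll":0.24,"fingers":1},{"tx":-0.013,"ty":0.02,"tz":0.3,"roll":0.24,"fingers":1},{"tx":-0.013,"ty":0.02,"tz":0.35,"roll":0.24,"fingers":1},{"tx":-0.013,"ty":0.02,"tz":0.35,"roll":0.24,"fingers":1}])

```text
time_s: 2.7
position: [509.7, 176.1, 109.9]
eef_rot: [[0.888, 0.46, -0.001], [0.46, -0.888, -0.0], [-0.001, -0.0, -1.0]]
force: [-0.3, 0.3, -0.1]
grip_width: 1.001
grasp_force: 0.0
```

Call:
move_arm(plan=[{"tx":0.017,"ty":-0.004,"tz":0.1,"roll":0,"fingers":1},{"tx":0.017,"ty":-0.004,"tz":0.2,"roll":0,"fingers":1},{"tx":0.017,"ty":-0.004,"tz":0.288,"roll":0,"fingers":1},{"tx":0.017,"ty":-0.004,"tz":0.288,"roll":0,"fingers":1}])

```text
time_s: 3.2
position: [513.1, 178.8, 38.1]
eef_rot: [[0.888, 0.46, -0.001], [0.46, -0.888, -0.0], [-0.001, -0.0, -1.0]]
force: [-0.4, 0.1, 0.2]
grip_width: 1.002
grasp_force: 0.0
```

Run:
```python
from h import *
go(513,179,38,-62.5)
s=bot.state(); c=np.array(s["position"]); R=np.array(s["eef_rot"])
im=[]
for n in("scene","top"):
    p,d=vision.grab_frame(n); C=cloud(n,d); L=(C-c)@R
    np.savez(n+"2.npz",p=p,d=d); im.append(cv2.cvtColor(p,cv2.COLOR_RGB2BGR))
    m=(abs(L[...,2]+32)<8)&(abs(L[...,0])<80)&(abs(L[...,1])<24); q=L[m]
    if len(q)>9: print(n,"handle top x",np.percentile(q[:,0],[1,99]).round(1),"y",np.percentile(q[:,1],[1,99]).round(1),len(q))
    m=(L[...,2]<-35)&(L[...,2]>-62)&(np.hypot(L[...,0],L[...,1])<75); q=L[m]
    if len(q)>9:print("  fingers x",np.percentile(q[:,0],[1,50,99]).round(1),"y",np.percentile(q[:,1],[1,50,99]).round(1),len(q))
a=cv2.resize(im[0][150:280,250:400],(450,390)); b=cv2.resize(im[1][140:270,130:246],(348,390))
cv2.imwrite("pics/down.png",np.clip(np.hstack([a,b])*1.6,0,255).astype(np.uint8))
```

```text
t 3.2 pos [513.1 178.8  38.1] phi -62.62 tilt [-0.0014 -0.0005] F [-0.4  0.1  0.2] w 1.002 gf 0.0 q [-0.87  0.45  0.57  1.96 -0.33  0.82 -1.21]
  shift [-0.0001 -0.0008  0.0004] roll -0.002
scene handle top x [-53.   61.6] y [-15.8  15.5] 462
  fingers x [-5.4 10.7 15.4] y [-55.8  42.6  54.8] 53
top handle top x [-62.1  -7.5] y [-16.   15.3] 237
  fingers x [-40.7 -23.5  -9. ] y [-13.7  11.3  55. ] 11
```

View pics/down.png

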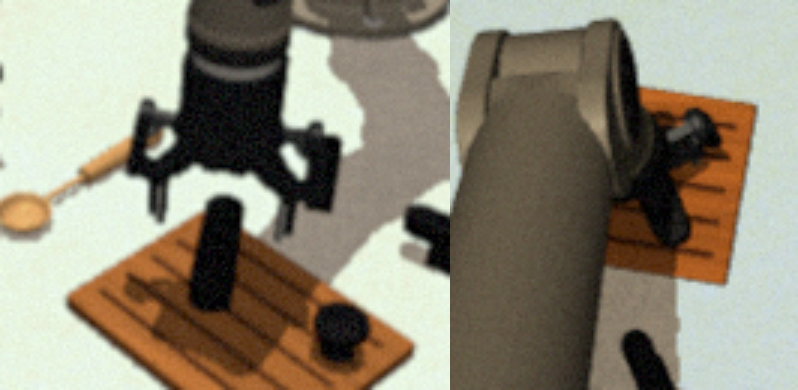

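Run:
```python
from h import *
s=bot.state(); c=np.array(s["position"]); R=np.array(s["eef_rot"])
for nm,l in(("tip+ open",[0,45,-13]),("tip- open",[0,-45,-13]),("handle top centre",[0,0,-32]),("ends",[60,0,-32]),("end-",[-60,0,-32])):
    uv=proj("scene",c+R@np.array(l,float))[0]; print(nm,((uv-[250,150])*3).round())
C=cloud("scene",np.load("scene2.npz")["d"])
for u,v in((155,212),(285,228),(220,190)):
    a,b=250+u//3,150+v//3; q=C[b-2:b+3,a-2:a+3].reshape(-1,3); q=q[q[:,2].argsort()]; print((u,v),((q-c)@R).round()[[6,12,18,24]].tolist())
```

```text
tip+ open [158. 247.]
tip- open [271. 265.]
handle top centre [216. 238.]
ends [205. 289.]
end- [226. 190.]
(155, 212) [[11.0, 44.0, -54.0], [12.0, 44.0, -59.0], [13.0, 47.0, -62.0], [11.0, 45.0, -67.0]]
(285, 228) [[8.0, -50.0, -56.0], [9.0, -52.0, -60.0], [6.0, -51.0, -64.0], [789.0, -57.0, -725.0]]
(220, 190) [[-150.0, 15.0, 42.0], [-143.0, 17.0, 40.0], [-145.0, 17.0, 38.0], [-53.0, 7.0, -31.0]]
```

The handle projects where expected, but the open fingertips (crop (155,222) and (285,238)) look about 20 mm higher than the nominal 13 mm setback. Going 14 mm lower is safe under either reading, so I'll do that and then close.

Call:
move_arm(plan=[{"tx":0,"ty":0,"tz":0.056,"roll":0,"fingers":1},{"tx":0,"ty":0,"tz":0.056,"roll":0,"fingers":1},{"tx":0,"ty":0,"tz":0.056,"roll":0,"fingers":0.2},{"tx":0,"ty":0,"tz":0.056,"roll":0,"fingers":0.2},{"tx":0,"ty":0,"tz":0.056,"roll":0,"fingers":0.2},{"tx":0,"ty":0,"tz":0.056,"roll":0,"fingers":0.2},{"tx":0,"ty":0,"tz":0.056,"roll":0,"fingers":0.2},{"tx":0,"ty":0,"tz":0.056,"roll":0,"fingers":0.2}], newtons=60)

```text
time_s: 4.3
position: [514.0, 179.0, 24.9]
eef_rot: [[0.888, 0.459, 0.001], [0.459, -0.888, 0.001], [0.001, -0.0, -1.0]]
force: [-1.5, 1.5, 4.9]
grip_width: 0.354
grasp_force: 60.3
```

Run:
```python
from h import *
go(513,179,190,-62.5)
p,d=vision.grab_frame("scene"); im=cv2.cvtColor(p,cv2.COLOR_RGB2BGR)
cv2.imwrite("pics/grip.png",np.clip(cv2.resize(im[150:280,250:400],(600,520))*1.8,0,255).astype(np.uint8))
```

```text
t 4.3 pos [514.  179.   24.9] phi -62.66 tilt [0.0007 0.0007] F [-1.5  1.5  4.9] w 0.354 gf 60.3 q [-0.86  0.47  0.56  1.97 -0.34  0.8  -1.2 ]
  shift [-0.0031 -0.002  -0.6604] roll -0.0026
```

View pics/grip.png

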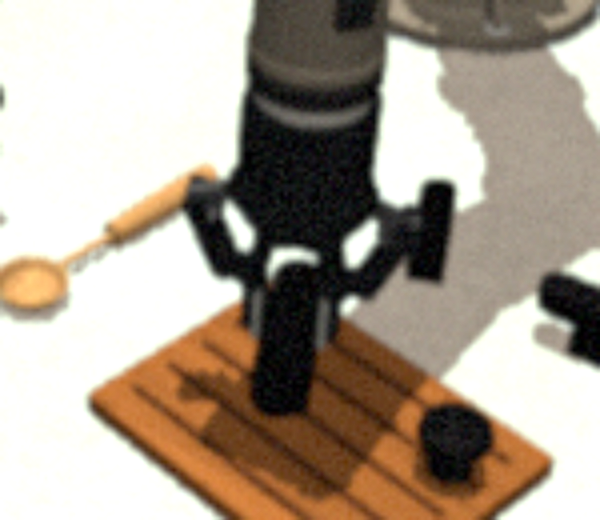

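The gripper holds the handle: 30 mm opening at 60 N, pads on both flat sides near the middle (crop (255,310) and (325,320)). Now lift.

Call:
move_arm(plan=[{"tx":0,"ty":0,"tz":-0.1,"roll":0,"fingers":0.2},{"tx":0,"ty":0,"tz":-0.3,"roll":0,"fingers":0.2},{"tx":0,"ty":0,"tz":-0.5,"roll":0,"fingers":0.2},{"tx":0,"ty":0,"tz":-0.7,"roll":0,"fingers":0.2},{"tx":0,"ty":0,"tz":-0.8,"roll":0,"fingers":0.2},{"tx":0,"ty":0,"tz":-0.8,"roll":0,"fingers":0.2}])

```text
time_s: 5.1
position: [514.5, 178.9, 225.4]
eef_rot: [[0.888, 0.459, 0.003], [0.459, -0.888, 0.002], [0.003, -0.0, -1.0]]
force: [0.1, -0.7, -2.1]
grip_width: 0.358
grasp_force: 60.3
```

```bash
cat >> h.py <<'E'
def held(zlo=-45,zhi=-10):
    s=bot.state(); c=np.array(s["position"]); R=np.array(s["eef_rot"])
    for n in("scene","top"):
        p,d=vision.grab_frame(n); np.savez(n+"L.npz",p=p,d=d); L=(cloud(n,d)-c)@R
        m=(L[...,2]>-75)&(L[...,2]<20)&(abs(L[...,0])<80)&(abs(L[...,1])<20)&(d>0); q=L[m]
        if len(q)<9: print(n,"none"); continue
        h=np.histogram(q[:,2],np.arange(-75,21,5))[0]; print(n,"z hist",h)
        for a,b in((zlo,zhi),):
            k=q[(q[:,2]>a)&(q[:,2]<b)]; print("   x",np.percentile(k[:,0],[.5,99.5]).round(1),"y",np.percentile(k[:,1],[1,99]).round(1),"z med",np.median(k[:,2]).round(1),len(k))
            # top face tilt: plane fit near top
E
python3 -c "
from h import *
go(491,-223,240,-49.6)
held()"
```

```text
t 5.1 pos [514.5 178.9 225.4] phi -62.66 tilt [0.0027 0.0017] F [ 0.1 -0.7 -2.1] w 0.358 gf 60.3 q [-0.98  0.23  0.67  1.77 -0.15  1.2  -1.36]
  shift [-0.8216  1.3848 -0.0612] roll -0.2176
scene z hist [ 15  12  11  14  10 114 356  38  37  34  24   4   2   3   7  11  30   1
   0]
   x [-53.4  62.6] y [-16.6  16. ] z med -43.6 495
top z hist [  1   1   1   3   2  21 333  16  11  10   6   0   1   3   0   4   1   0
   0]
   x [-63.8  -8.3] y [-16.5  15.1] z med -42.5 377
```

Call:
move_arm(plan=[{"tx":-0.05,"ty":0.1,"tz":0,"roll":-0.05,"fingers":0.2},{"tx":-0.15,"ty":0.25,"tz":-0.06,"roll":-0.1,"fingers":0.2},{"tx":-0.25,"ty":0.45,"tz":-0.06,"roll":-0.15,"fingers":0.2},{"tx":-0.37,"ty":0.65,"tz":-0.06,"roll":-0.2,"fingers":0.2},{"tx":-0.48,"ty":0.82,"tz":-0.06,"roll":-0.2,"fingers":0.2},{"tx":-0.57,"ty":0.95,"tz":-0.06,"roll":-0.2,"fingers":0.2},{"tx":-0.57,"ty":0.95,"tz":-0.06,"roll":-0.2,"fingers":0.2}])

```text
time_s: 6.08
position: [493.6, -101.9, 237.5]
eef_rot: [[0.778, 0.628, -0.004], [0.628, -0.778, -0.002], [-0.004, -0.001, -1.0]]
force: [0.5, 0.4, -1.2]
grip_width: 0.355
grasp_force: 60.2
```

```bash
python3 -c "
from h import *
go(492.3,-223.8,240,-49.6)"
```

```text
t 6.08 pos [ 493.6 -101.9  237.5] phi -51.11 tilt [-0.0037 -0.0016] F [ 0.5  0.4 -1.2] w 0.355 gf 60.2 q [-0.63  0.14  0.83  1.84 -0.11  1.21 -0.65]
  shift [-0.3102  0.3762 -0.0091] roll -0.0251
```

Call:
move_arm(plan=[{"tx":-0.1,"ty":0.12,"tz":0,"roll":-0.025,"fingers":0.2},{"tx":-0.2,"ty":0.24,"tz":0,"roll":-0.025,"fingers":0.2},{"tx":-0.28,"ty":0.34,"tz":0,"roll":-0.025,"fingers":0.2},{"tx":-0.31,"ty":0.376,"tz":0,"roll":-0.025,"fingers":0.2},{"tx":-0.31,"ty":0.376,"tz":0,"roll":-0.025,"fingers":0.2},{"tx":-0.31,"ty":0.376,"tz":0,"roll":-0.025,"fingers":0.2}])

```text
time_s: 6.82
position: [496.1, -217.3, 238.8]
eef_rot: [[0.755, 0.656, -0.001], [0.656, -0.755, 0.002], [0.0, -0.002, -1.0]]
force: [0.0, 0.4, -1.6]
grip_width: 0.354
grasp_force: 60.3
```

Run:
```python
from h import *
go(492.3,-223.8,195,-49.6)
held(-55,-30)
# cooker as seen now, in scene view: hooks
for n in("scene","top"):
    f=np.load(n+"L.npz"); C=cloud(n,f["d"])
    for c in((592,-245),(387,-204)):
        m=(C[...,2]>151)&(C[...,2]<160)&(np.hypot(C[...,0]-c[0],C[...,1]-c[1])<40); print(n,m.sum(),[np.round(v,1) for v in cv2.minAreaRect(C[m][:,:2].astype(np.float32))] if m.sum()>20 else "")
a=cv2.cvtColor(np.load("sceneL.npz")["p"],cv2.COLOR_RGB2BGR)[70:200,150:280]; b=cv2.cvtColor(np.load("topL.npz")["p"],cv2.COLOR_RGB2BGR)[140:270,290:420]
cv2.imwrite("pics/over.png",np.clip(cv2.resize(np.hstack([a,b]),(800,400))*1.7,0,255).astype(np.uint8))
```

```text
t 6.83 pos [ 496.1 -217.3  238.8] phi -49.01 tilt [-0.0009  0.0016] F [ 0.   0.4 -1.6] w 0.354 gf 60.3 q [-0.4   0.25  0.88  1.76 -0.2   1.23 -0.32]
  shift [-0.0286  0.0099  0.175 ] roll 0.0098
scene z hist [  9  12   8   7  11  51 190  32  30  27  20   5   4   5  20  28  26   3
   0]
   x [-50.5  63.8] y [-19.1  18.9] z med -43.9 314
top z hist [  0   0   0   0   0 164 218  26  29  23  24   4   3   5   4   4   4   0
   0]
   x [-40.5  56. ] y [-17.9  13.3] z med -44.3 437
scene 127 [array([ 598.5, -242.3]), array([49.7, 33.4]), np.float64(78.6)]
scene 101 [array([ 392.5, -200.7]), array([46.6, 36.8]), np.float64(78.3)]
top 253 [array([ 592.5, -245.2]), array([43.4, 34.2]), np.float64(78.4)]
top 278 [array([ 386.9, -204. ]), array([43.6, 34.2]), np.float64(78.2)]
```

View pics/over.png

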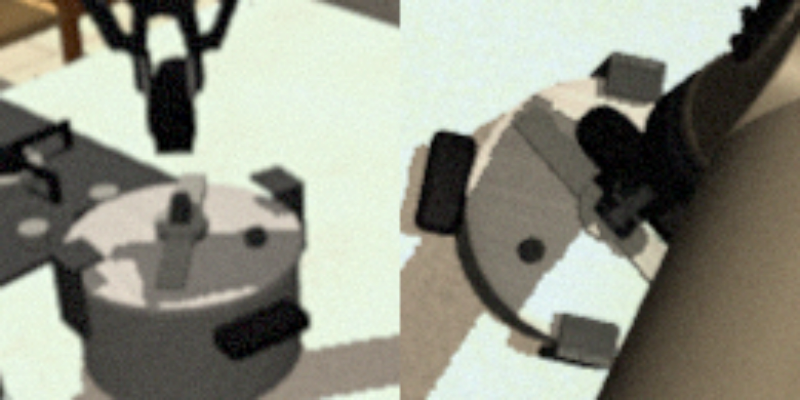

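The handle hangs level above the cooker. The shaft is at (183,210) in the left panel and the bar runs parallel to the handle. Correcting x/y and descending to just above the shaft.

Call:
move_arm(plan=[{"tx":-0.029,"ty":0.01,"tz":0.06,"roll":0.01,"fingers":0.2},{"tx":-0.029,"ty":0.01,"tz":0.12,"roll":0.01,"fingers":0.2},{"tx":-0.029,"ty":0.01,"tz":0.175,"roll":0.01,"fingers":0.2},{"tx":-0.029,"ty":0.01,"tz":0.175,"roll":0.01,"fingers":0.2},{"tx":-0.029,"ty":0.01,"tz":0.175,"roll":0.01,"fingers":0.2}])

```text
time_s: 7.55
position: [492.1, -226.3, 195.7]
eef_rot: [[0.763, 0.646, 0.0], [0.646, -0.763, -0.0], [0.0, 0.0, -1.0]]
force: [-0.8, 0.0, -2.7]
grip_width: 0.357
grasp_force: 60.2
```

```bash
python3 -c "
from h import *
go(492.3,-223.8,158.5,-49.6)"
```

```text
t 7.55 pos [ 492.1 -226.3  195.7] phi -49.77 tilt [ 0.0003 -0.0002] F [-0.8  0.  -2.7] w 0.357 gf 60.2 q [-0.36  0.29  0.87  1.82 -0.24  1.15 -0.28]
  shift [ 0.0069 -0.0073  0.1489] roll -0.0028
```

Call:
move_arm(plan=[{"tx":0.007,"ty":-0.007,"tz":0,"roll":-0.003,"fingers":0.2},{"tx":0.007,"ty":-0.007,"tz":0.03,"roll":-0.003,"fingers":0.2},{"tx":0.007,"ty":-0.007,"tz":0.045,"roll":-0.003,"fingers":0.2},{"tx":0.007,"ty":-0.007,"tz":0.06,"roll":-0.003,"fingers":0.2},{"tx":0.007,"ty":-0.007,"tz":0.07,"roll":-0.003,"fingers":0.2},{"tx":0.007,"ty":-0.007,"tz":0.07,"roll":-0.003,"fingers":0.2}])

```text
time_s: 8.3
position: [492.0, -223.7, 177.9]
eef_rot: [[0.761, 0.648, -0.0], [0.648, -0.761, 0.0], [-0.0, -0.0, -1.0]]
force: [0.4, -0.2, -2.1]
grip_width: 0.353
grasp_force: 60.3
```

Call:
move_arm(plan=[{"tx":0,"ty":0,"tz":0.01,"roll":0,"fingers":0.2},{"tx":0,"ty":0,"tz":0.02,"roll":0,"fingers":0.2},{"tx":0,"ty":0,"tz":0.03,"roll":0,"fingers":0.2},{"tx":0,"ty":0,"tz":0.03,"roll":0,"fingers":0.2}])

```text
time_s: 8.8
position: [492.1, -223.7, 170.4]
eef_rot: [[0.761, 0.648, -0.0], [0.648, -0.761, 0.0], [-0.0, -0.0, -1.0]]
force: [-0.4, 0.8, -1.0]
grip_width: 0.354
grasp_force: 60.3
```

Call:
move_arm(plan=[{"tx":0,"ty":0,"tz":0.015,"roll":0,"fingers":0.2},{"tx":0,"ty":0,"tz":0.03,"roll":0,"fingers":0.2},{"tx":0,"ty":0,"tz":0.04,"roll":0,"fingers":0.2},{"tx":0,"ty":0,"tz":0.048,"roll":0,"fingers":0.2},{"tx":0,"ty":0,"tz":0.052,"roll":0,"fingers":0.2},{"tx":0,"ty":0,"tz":0.052,"roll":0,"fingers":0.2}])

```text
time_s: 9.55
position: [492.1, -223.7, 158.4]
eef_rot: [[0.761, 0.648, 0.0], [0.648, -0.761, 0.001], [0.001, -0.001, -1.0]]
force: [-1.9, 2.6, 5.3]
grip_width: 0.353
grasp_force: 61.1
```

Run:
```python
from h import *
go(492.3,-223.8,158.5,-49.6)
held(-55,-38)
a=cv2.cvtColor(np.load("sceneL.npz")["p"],cv2.COLOR_RGB2BGR)[90:200,150:280]; 
cv2.imwrite("pics/in.png",np.clip(cv2.resize(a,(650,550))*1.7,0,255).astype(np.uint8))
```

```text
t 9.55 pos [ 492.1 -223.7  158.4] phi -49.58 tilt [0.0001 0.0008] F [-1.9  2.6  5.3] w 0.353 gf 61.1 q [-0.34  0.33  0.85  1.86 -0.28  1.07 -0.25]
  shift [ 0.0002  0.0008 -0.0003] roll 0.0003
scene z hist [  8   8  10   9   9  55 186  25  24  24  21   2   8   3  11  16  33  63
  78]
   x [-53.7  62.9] y [-18.6  17.5] z med -44.1 259
top z hist [  0   0   0   0   0  89 163  17  14  15  13   7   4   3   3   4   8  79
  88]
   x [-24.1  55.3] y [-17.7  13.3] z med -44.4 260
```

View pics/in.png

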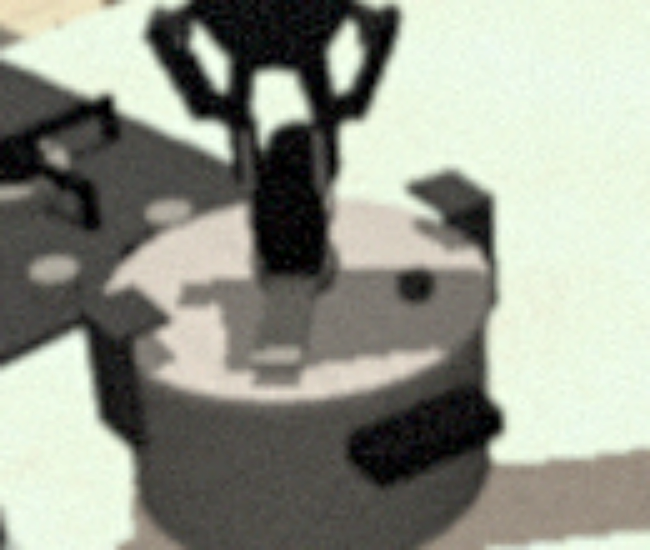

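The handle is down around the shaft, with its underside reaching the shoulder and vertical force beginning to build. I'll press slightly more to confirm, then start turning clockwise.

Call:
move_arm(plan=[{"tx":0,"ty":0,"tz":0.006,"roll":0,"fingers":0.2},{"tx":0,"ty":0,"tz":0.008,"roll":0,"fingers":0.2},{"tx":0,"ty":0,"tz":0.008,"roll":0,"fingers":0.2},{"tx":0,"ty":0,"tz":0.008,"roll":0,"fingers":0.2}])

```text
time_s: 10.15
position: [492.3, -223.7, 158.3]
eef_rot: [[0.762, 0.648, 0.001], [0.648, -0.762, 0.002], [0.002, -0.001, -1.0]]
force: [-6.0, 4.4, 18.5]
grip_width: 0.357
grasp_force: 62.7
```

Call:
move_arm(plan=[{"tx":0,"ty":0,"tz":0,"roll":0.06,"fingers":0.2},{"tx":0,"ty":0,"tz":0,"roll":0.12,"fingers":0.2},{"tx":0,"ty":0,"tz":0,"roll":0.18,"fingers":0.2},{"tx":0,"ty":0,"tz":0,"roll":0.24,"fingers":0.2},{"tx":0,"ty":0,"tz":0,"roll":0.3,"fingers":0.2},{"tx":0,"ty":0,"tz":0,"roll":0.3,"fingers":0.2}], newtons=80)

```text
time_s: 10.9
position: [493.7, -224.7, 158.4]
eef_rot: [[0.925, 0.381, 0.004], [0.381, -0.925, -0.0], [0.003, 0.002, -1.0]]
force: [-3.5, 1.8, 14.6]
grip_width: 0.346
grasp_force: 79.7
```

```bash
python3 -c "
from h import *
go(492.3,-223.8,158.5,-101.3)
print(bot.state()['ft_torque'])"
```

```text
t 10.9 pos [ 493.7 -224.7  158.4] phi -67.62 tilt [ 0.0036 -0.0004] F [-3.5  1.8 14.6] w 0.346 gf 79.7 q [-0.39  0.36  0.92  1.86 -0.32  1.08 -0.52]
  shift [-0.0036 -0.0054 -0.0004] roll 0.5613
[ 0.38432882  0.71070733 -0.11272182]
```

Call:
move_arm(plan=[{"tx":0,"ty":0,"tz":0,"roll":0.08,"fingers":0.2},{"tx":0,"ty":0,"tz":0,"roll":0.16,"fingers":0.2},{"tx":0,"ty":0,"tz":0,"roll":0.24,"fingers":0.2},{"tx":0,"ty":0,"tz":0,"roll":0.32,"fingers":0.2},{"tx":0,"ty":0,"tz":0,"roll":0.4,"fingers":0.2},{"tx":0,"ty":0,"tz":0,"roll":0.47,"fingers":0.2},{"tx":0,"ty":0,"tz":0,"roll":0.54,"fingers":0.2},{"tx":0,"ty":0,"tz":0,"roll":0.54,"fingers":0.2}])

```text
time_s: 11.9
position: [493.6, -225.1, 158.4]
eef_rot: [[0.985, -0.174, 0.003], [-0.174, -0.985, -0.001], [0.003, 0.001, -1.0]]
force: [-2.3, 1.5, 16.1]
grip_width: 0.348
grasp_force: 79.7
```

```bash
python3 -c "
from h import *
go(492.3,-223.8,158.5,-101.3)
print(bot.state()['ft_torque'])"
```

```text
t 11.9 pos [ 493.6 -225.1  158.4] phi -100.03 tilt [ 0.0033 -0.0011] F [-2.3  1.5 16.1] w 0.348 gf 79.7 q [-0.48  0.42  1.06  1.86 -0.41  1.1  -1.01]
  shift [-0.0059 -0.0041 -0.0003] roll 0.0212
[ 0.31517517  0.78212789 -0.1612284 ]
```

The socket play (about 6°) means the bar lags the handle, so I'll keep turning until the stop is felt.

Call:
move_arm(plan=[{"tx":0,"ty":0,"tz":0,"roll":0.04,"fingers":0.2},{"tx":0,"ty":0,"tz":0,"roll":0.08,"fingers":0.2},{"tx":0,"ty":0,"tz":0,"roll":0.08,"fingers":0.2}])

```text
time_s: 12.28
position: [493.5, -225.1, 158.4]
eef_rot: [[0.967, -0.255, 0.003], [-0.255, -0.967, -0.001], [0.003, 0.0, -1.0]]
force: [-3.5, 1.6, 15.7]
grip_width: 0.348
grasp_force: 79.7
```

```bash
python3 -c "
from h import *
go(492.3,-223.8,158.5,-107)
print(bot.state()['ft_torque'])"
```

```text
t 12.28 pos [ 493.5 -225.1  158.4] phi -104.8 tilt [ 0.0032 -0.0012] F [-3.5  1.6 15.7] w 0.348 gf 79.7 q [-0.49  0.43  1.09  1.86 -0.42  1.1  -1.07]
  shift [-0.006  -0.004  -0.0003] roll 0.0367
[ 0.241945    0.83674903 -0.01313759]
```

Call:
move_arm(plan=[{"tx":0,"ty":0,"tz":0,"roll":0.03,"fingers":0.2},{"tx":0,"ty":0,"tz":0,"roll":0.06,"fingers":0.2},{"tx":0,"ty":0,"tz":0,"roll":0.06,"fingers":0.2}])

```text
time_s: 12.65
position: [493.4, -224.9, 158.4]
eef_rot: [[0.949, -0.315, 0.003], [-0.315, -0.949, -0.001], [0.003, -0.0, -1.0]]
force: [-3.6, 2.3, 15.5]
grip_width: 0.349
grasp_force: 79.8
```

Run:
```python
from h import *
go(492.3,-223.8,158.5,-107)
print(bot.state()['ft_torque'])
p,d=vision.grab_frame("top"); C=cloud("top",d); c=np.array([489.6,-224.4])
r=np.hypot(C[...,0]-c[0],C[...,1]-c[1]); m=(C[...,2]>139.5)&(C[...,2]<150)&(r>62)&(r<86); q=C[m][:,:2]-c
print(len(q),np.degrees(np.arctan2(q[:,1],q[:,0])).round()[::6].tolist())
```

```text
t 12.65 pos [ 493.4 -224.9  158.4] phi -108.34 tilt [ 0.0027 -0.0008] F [-3.6  2.3 15.5] w 0.349 gf 79.8 q [-0.5   0.44  1.1   1.86 -0.44  1.11 -1.13]
  shift [-0.0055 -0.0029 -0.0004] roll -0.0224
[0.36073318 0.98001236 0.12897091]
140 [-3.0, -11.0, -6.0, -15.0, -6.0, -15.0, -8.0, -18.0, -9.0, -20.0, -12.0, -1.0, -12.0, -4.0, 0.0, -14.0, 114.0, 115.0, 116.0, 122.0, 121.0, 121.0, 122.0, 126.0]
```

Call:
move_arm(plan=[{"tx":0,"ty":0,"tz":0,"roll":0.03,"fingers":0.2},{"tx":0,"ty":0,"tz":0,"roll":0.05,"fingers":0.2},{"tx":0,"ty":0,"tz":0,"roll":0.05,"fingers":0.2}])

```text
time_s: 13.08
position: [493.2, -224.7, 158.4]
eef_rot: [[0.932, -0.362, 0.002], [-0.362, -0.932, -0.001], [0.002, -0.0, -1.0]]
force: [-4.3, 1.8, 16.9]
grip_width: 0.351
grasp_force: 80.0
```

Run:
```python
from h import *
go(492.3,-223.8,158.5,-107)
print(bot.state()['ft_torque'])
p,d=vision.grab_frame("top"); C=cloud("top",d); c=np.array([489.6,-224.4])
r=np.hypot(C[...,0]-c[0],C[...,1]-c[1]); m=(C[...,2]>139.5)&(C[...,2]<150)&(r>62)&(r<86)&(C[...,0]>c[0]); q=C[m][:,:2]-c
print(len(q),np.degrees(np.arctan2(q[:,1].mean(),q[:,0].mean())), cv2.minAreaRect(q.astype(np.float32)))
```

```text
t 13.07 pos [ 493.2 -224.7  158.4] phi -111.23 tilt [ 0.002  -0.0008] F [-4.3  1.8 16.9] w 0.351 gf 80.0 q [-0.51  0.44  1.11  1.86 -0.44  1.11 -1.17]
  shift [-0.0047 -0.0022 -0.0004] roll -0.0705
[0.39134388 1.0198038  0.63272217]
97 -10.436286427085927 ((71.79081726074219, -14.360406875610352), (25.091644287109375, 24.34649085998535), 75.9644775390625)
```

The torque has risen to 0.63 N m and the bar lies at -11.3°, which is the hook axis, so it is at the stop. Relax the twist, release and retreat upward.

Call:
move_arm(plan=[{"tx":0,"ty":0,"tz":-0.004,"roll":-0.05,"fingers":0.2},{"tx":0,"ty":0,"tz":-0.004,"roll":-0.06,"fingers":0.4},{"tx":0,"ty":0,"tz":-0.004,"roll":-0.06,"fingers":0.9},{"tx":0,"ty":0,"tz":-0.004,"roll":-0.06,"fingers":0.9},{"tx":0,"ty":0,"tz":-0.004,"roll":-0.06,"fingers":0.9},{"tx":0,"ty":0,"tz":-0.004,"roll":-0.06,"fingers":0.9}])

```text
time_s: 13.88
position: [492.1, -223.7, 156.5]
eef_rot: [[0.952, -0.305, -0.0], [-0.305, -0.952, 0.0], [-0.0, -0.0, -1.0]]
force: [-0.1, -0.1, 0.1]
grip_width: 0.898
grasp_force: 0.0
```

Call:
move_arm(plan=[{"tx":0,"ty":0,"tz":-0.04,"roll":0,"fingers":0.9},{"tx":0,"ty":0,"tz":-0.12,"roll":0,"fingers":0.9},{"tx":0,"ty":0,"tz":-0.25,"roll":0,"fingers":0.9},{"tx":0,"ty":0,"tz":-0.4,"roll":0,"fingers":0.9},{"tx":0,"ty":0,"tz":-0.5,"roll":0,"fingers":0.9},{"tx":0,"ty":0,"tz":-0.5,"roll":0,"fingers":0.9}])

```text
time_s: 14.62
position: [493.5, -224.9, 284.6]
eef_rot: [[0.952, -0.305, 0.005], [-0.305, -0.952, -0.001], [0.005, -0.0, -1.0]]
force: [0.5, -0.9, -0.3]
grip_width: 0.899
grasp_force: 0.0
```

Run:
```python
from h import *
go(492.3,-223.8,158.5,-107)
c=np.array([489.6,-224.4]); im=[]
for n in("top","scene"):
    p,d=vision.grab_frame(n); C=cloud(n,d); im.append(cv2.cvtColor(p,cv2.COLOR_RGB2BGR))
    r=np.hypot(C[...,0]-c[0],C[...,1]-c[1]); m=(C[...,2]>139.5)&(C[...,2]<150)&(r>62)&(r<86)&(C[...,0]>c[0]); q=C[m][:,:2]-c
    h=(C[...,2]>195)&(C[...,2]<212)&(r<75); k=C[h]
    print(n,"bar",len(q),np.degrees(np.arctan2(q[:,1].mean(),q[:,0].mean())) if len(q) else "","handle top",len(k),np.median(k[:,2]),[np.round(v,1) for v in cv2.minAreaRect(k[:,:2].astype(np.float32))])
cv2.imwrite("pics/end.png",np.clip(cv2.resize(np.hstack([im[1][70:200,150:280],im[0][140:270,290:420]]),(800,400))*1.7,0,255).astype(np.uint8))
```

```text
t 14.62 pos [ 493.5 -224.9  284.6] phi -107.78 tilt [ 0.0053 -0.0013] F [ 0.5 -0.9 -0.3] w 0.899 gf 0.0 q [-0.61  0.31  1.21  1.69 -0.3   1.34 -1.23]
  shift [-0.0085 -0.0026  0.5046] roll -0.013
top bar 0  handle top 570 202.8934292513677 [array([ 488.3, -224.1]), array([ 32.7, 115.4]), np.float64(72.3)]
scene bar 48 -7.739883551332544 handle top 333 201.97857447478577 [array([ 495.7, -224.6]), array([ 42.2, 116.6]), np.float64(71.7)]
```

View pics/end.png

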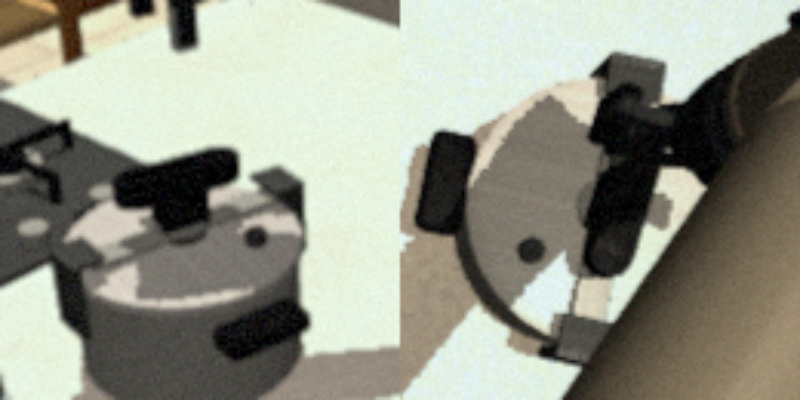

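The handle sits upright and home on the shaft: (175,185) in the left panel, top at z 203, within 2 mm of the axis. The bar runs under both hooks, (278,185) and (90,250), and the gripper is clear.

```bash
python3 -c "
from cell import bot
print(bot.hand_in())"
```

```text
the job is handed in; nothing more can be done
None
```

I handed the job in at about 15 s: the handle is fully home on the shaft, the locking bar is turned clockwise to its stop under both hooks, and the gripper has let go and is clear. No verdict came back.

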